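# Lay the brush on the caddy and lift the caddy level

### The job

Lay the long flat brush that lies on the table across the free pair of notches in the ends of the plywood carrying caddy, without dropping it, and let go of it. Then take the caddy by its middle rail, lift it about 10 cm clear of the table with everything still aboard, and finish while still holding it there, steady and level. Don't tip the caddy or disturb the other things on the table.

Things in the scene. Friction and masses are not known exactly. Their poses are not given: they have to be found in the camera images.
- caddy: Open plywood carrying caddy on the table, 190 mm (x) by 230 mm (y), 150 mm high, about 0.9 kg loaded, balanced within 10 mm of the rail's middle. Origin: centre of underside; z up, -x side roughly towards the robot. Two upright end boards (10 mm thick, centred at y = +110 and -110 mm, tops at z = 150 mm) carry a rail between them along y at x = 0. Side walls 46 mm high. It stands left or right.
- rail (a point): Middle of the top face of the caddy's carrying rail (caddy 0, 0, 150 mm). The wooden rail is 18 mm thick (along caddy x), 26 mm deep, 210 mm long (along caddy y), with open room under it; grip it here from above, across its thickness.
- notch_left (a point): Middle of the floor of the free notch in the top edge of the caddy's +y end board (caddy -74, +110, 136 mm). All four notches are square, open at the top, 22 mm wide, 14 mm deep; the pair at caddy x = -74 mm is free, the pair at x = +74 mm carries the round brush.
- notch_right (a point): Middle of the floor of the free notch in the caddy's -y end board (caddy -74, -110, 136 mm), like notch_left.
- brush: Long flat artist's brush lying flat on the table, about 50 g, 382 mm long; lay it either way round. x runs towards the bristles. Origin: underside of the handle at the balance point (within 10 mm). Round handle 13 mm thick from x = -170 to +135 mm; then a ferrule 26 mm wide (too wide for a notch), 13 mm thick, and rigid bristles to 212 mm. Origin goes about midway between the notches.
- round_brush: Another long brush, round headed, 374 mm long, handle 13 mm in diameter, resting in the caddy's other (+x) notches; stays there. Origin on the underside of its handle, x towards the bristles.
- jar_a: Lidded white paint jar, 48 mm in diameter, 64 mm high, standing loose on the caddy's floor (6 mm thick); origin: centre of its underside. Stays aboard.
- jar_b: A second such jar, standing in the caddy. Stays aboard.
- tin_a: Small closed metal tin, 54 mm in diameter, 42 mm high, standing loose on the caddy's floor; origin: centre of its underside. Stays aboard.
- tin_b: A second such tin, standing in the caddy. Stays aboard.
- palette_knife: Bystander: palette knife lying on the table, 215 mm long, handle 18 mm thick; origin near the middle of its length, x towards the blade.
- paint_tube: Bystander: metal paint tube lying on the table, 140 mm long, 28 mm thick; origin near the middle of its underside.
- bowl: Bystander: white ceramic bowl, 110 mm in diameter, 45 mm high; origin: centre of its underside.
Things that resemble listed ones, but are neither listed nor needed, are in the scene too. Leave any blue or yellow look-alike of the jar_a alone. Leave any pink look-alike of the tin_a alone.

How it is judged:
By the outcome, as a careful person would: the job done as asked, in the order asked, and still so for the second after the job is handed in, while the arm keeps its last pose, push and grip.
It also fails if it takes over 58 s, if anything falls off the work surface, if the arm or the gripper's body presses on something with over 40 N, if the wrist force passes 120 N, or if a joint passes its speed limit or range.

### The arm

A 6-joint arm with a two-finger parallel gripper is mounted at the origin on the work surface. World frame = base frame: x ahead of the robot, y to its left, z up, the work surface at z = 0. Lengths are in m, angles in rad, forces in N, time in s.
With the tool pointing down it reaches from about 0.3 to 0.875 m from the base axis. Payload 4.2 kg.
Tool frame: the origin (TCP) lies midway between the tips of the shut fingers; the grasp point (between the pads) lies 19 mm behind it; z points along the fingers, y is the line along which they close (so a half turn about z gives the same grasp; the last joint's range is limited). The gripper opens to 85 mm and grips with 20 to 120 N. Pads are 22 mm wide; open, the fingers measure 114 mm over their backs; the gripper's body (76 mm by 85 mm) begins 54 mm behind the grasp point. The pads swing forward as they close: fully open they stand 13 mm farther back than shut.
Start: joints at [1.214, 0.32, 1.565, -0, 1.257, -0.02], TCP at [0.19, 0.543, 0.231] pointing down, gripper open.
Joint ranges: [-3.11, 3.11], [-0.84, 2.01], [0.21, 2.61], [-1.34, 4.49], [0.05, 2.63], [-2.56, 2.56]. Speed limits (rad/s): [2.57, 2.57, 3.14, 3.14, 3.14, 3.14].

### API

Orientations are given as a rotation vector (axis times angle).
In Python, from plant import manip, optics, ticket gives the robot as it stands.
- The arm moves only by the shell command python3 -m jog 'ROWS'. ROWS is JSON, a list of rows, each a list of 7 numbers: the gripper's target within -1 to 1 (fully open at 1, half-way at 0, shut at -1), then the shift along the world's x, y, z in units of 100 mm (1.0 is 100 mm), then the turn, a rotation vector about the world's x, y, z in units of 2 rad (1.0 is 2 rad). In form: [[gripper, tx, ty, tz, rx, ry, rz], ...]. A call has 1 to 20 rows; each row is the pose to reach, as a shift and turn from the pose commanded when the call began; what a row does not reach only later rows make up. A row lasts 1/10 s, in which the tool goes at most 50 mm and 8.59 degrees, less where a joint would pass 70% of its speed; a pose out of reach is approached as far as the arm can. A call with a number of a shift or a turn outside -1 to 1 is refused whole. A call with a gripper value outside its range is refused whole. The fingers move at their own pace and stop on an object; the grip force is fixed at half the most. Time passes only in rows, so rows that repeat a pose let the fingers close. It gives the time, the measured TCP pose, the force, the opening and the grip force at its end, in the units of the state.
- manip.state(): the state, without advancing time (a new reading comes with each control period).
- optics.grab_frame(name): name is "scene" or "top"; returns (picture, depth): 400x640x3 uint8, blue, green, red; 400x640 float32, m along the optical axis (not along the pixel's ray), 0 where there is no reading.
- optics.camera_info(name): a dict with "fx", "fy", "cx", "cy" (pixels), "extrinsics" (4x4, takes a point from camera to world coordinates). Camera axes: x right, y up, looking along -z (the intrinsics and any distortion apply to the point x, -y, -z); pixel columns grow to the right and rows downward; lengths in m; the calibration is good to about 2 mm. A picture is of the moment at which its call begins. camera_info takes no time and is no camera call.
- ticket.job_done(): hands the job in; it is judged then, once.
The state is a dict: "time_s": time; "qpos": joint angles; "dq": joint speeds; "joint_torque": joint torques, N m; "ee_pos": TCP position; "orientation": TCP orientation; "wrist_force": force on the tool from outside, world axes, zero at the start; "moment": the same for the moment, N m; "width": finger opening in m; "finger_force": force on a finger pad.
Only numpy, scipy, OpenCV 4.12 (cv2) and the standard library are available. Lean on these libraries where they do the work, as an engineer would, in place of code of your own. Each camera call takes 0.05 s, during which the arm holds its last target. There are 200 camera calls.

## Working session

There is one attempt and no reset: what is moved stays moved. The work goes in short steps, Python scripts to look and compute and a shell command to move; the robot and the scene stay as the last step left them, time stands still between calls to the robot, and variables do not carry over. Pictures are saved under pics/ and viewed, at most 10 in all, crops included, and the job is handed in when it is done.

```bash
mkdir -p pics; cat > h.py <<'E'
import numpy as np, cv2
from plant import manip, optics, ticket
def grab(n,name):
    im,d=optics.grab_frame(n); cv2.imwrite(f'pics/{name}.png',im); np.save(f'pics/{name}.npy',d); return im,d
def world(n,d,u,v,z=None):
    """pixel->world; with z given, intersect ray with plane z"""
    c=optics.camera_info(n); E=np.array(c['extrinsics'])
    r=np.array([(u-c['cx'])/c['fx'],-(v-c['cy'])/c['fy'],-1])
    if z is None:
        w=d[int(v)-1:int(v)+2,int(u)-1:int(u)+2]; k=np.median(w[w>0])
    else:
        k=(z-E[2,3])/(E[:3,:3]@r)[2]
    return E[:3,:3]@(r*k)+E[:3,3]
E
python3 - <<'E'
from h import *
for n in('top','scene'):
    grab(n,n+'0'); c=optics.camera_info(n); print({k:(np.round(v,3).tolist()) for k,v in c.items() if k!='name'})
print(manip.state())
E
```

```text
{'fx': 421.331, 'fy': 421.331, 'cx': 318.347, 'cy': 195.504, 'extrinsics': [[0.009, 0.989, -0.146, 0.452], [-1.0, 0.009, -0.002, 0.007], [-0.0, 0.146, 0.989, 1.167], [0.0, 0.0, 0.0, 1.0]]}
{'fx': 451.019, 'fy': 451.019, 'cx': 321.58, 'cy': 193.888, 'extrinsics': [[-0.076, -0.812, 0.578, 1.092], [0.997, -0.072, 0.029, 0.029], [0.018, 0.579, 0.815, 0.842], [0.0, 0.0, 0.0, 1.0]]}
{'time_s': 0.1, 'qpos': array([ 1.21399008e+00,  3.20208114e-01,  1.56552059e+00, -8.23555809e-06,
        1.25740647e+00, -1.99663443e-02]), 'dq': array([ 0.00048706, -0.00129469, -0.0009258 ,  0.00147279, -0.00108291,
        0.00220826]), 'joint_torque': array([ 1.01543640e-05, -4.16407228e+01, -2.34706664e+01,  3.18331149e-05,
        4.91217201e-03,  1.56763059e-05]), 'ee_pos': array([0.18988   , 0.54230551, 0.23059189]), 'orientation': array([-5.26557827e-01, -3.09686437e+00,  2.38220953e-03]), 'wrist_force': array([ 0.45563437, -0.60934987, -0.64174964]), 'moment': array([ 0.0010322 , -0.00312267,  0.01461415]), 'finger_force': 0.0, 'width': 0.08544747350686445}
```

View pics/top0.png

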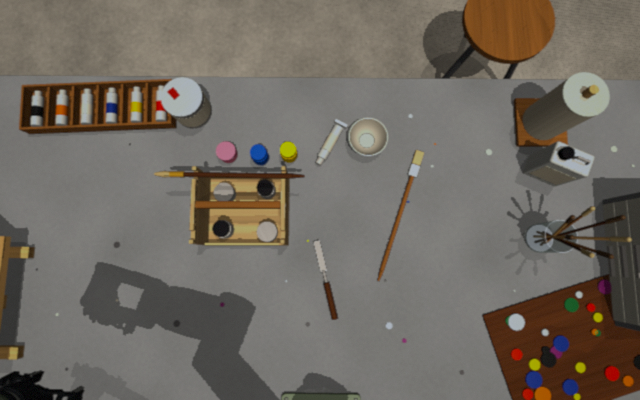

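View pics/scene0.png

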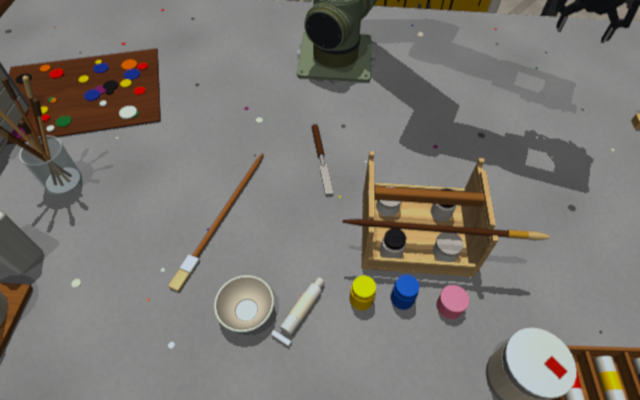

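Top view: the brush runs from the handle end at about (380,279) to the bristles at (418,152). The caddy is centred near (240,205), with the round brush in its far (+x) notches. I'll enlarge both.

```bash
python3 - <<'E'
from h import *
im=cv2.imread('pics/top0.png')
a=cv2.resize(im[155:255,150:310],None,fx=5,fy=5,interpolation=cv2.INTER_CUBIC); cv2.imwrite('pics/c1.png',a)
b=cv2.resize(im[140:290,360:440],None,fx=4,fy=4,interpolation=cv2.INTER_CUBIC); cv2.imwrite('pics/c2.png',b)
E
```

```text
(no output)
```

View pics/c1.png

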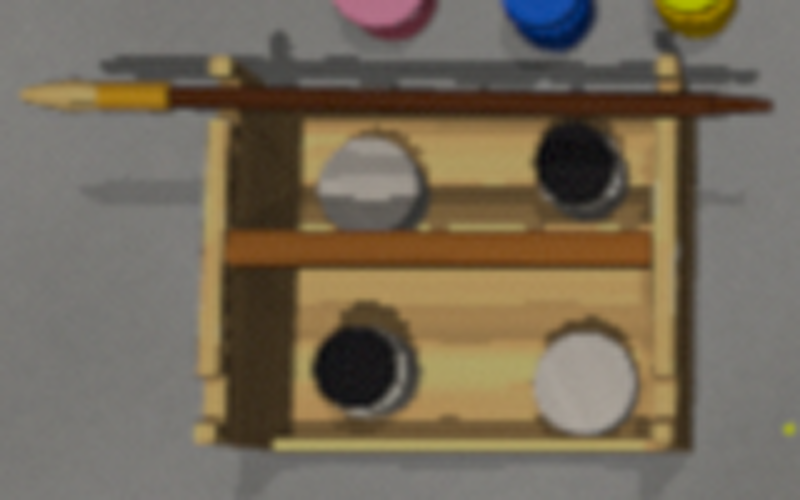

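View pics/c2.png

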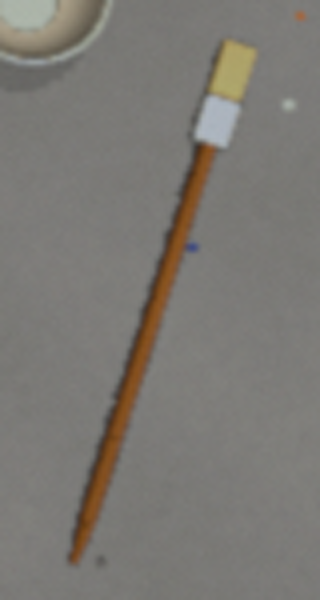

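Crop 1: the free notches are at about (208,399) and (664,401), and the rail runs from (228,247) to (652,250). Crop 2: the brush runs from the tail at (73,560) to the bristle end at (240,43), with the handle/ferrule joint at (208,146).

```bash
python3 - <<'E'
from h import *
d=np.load('pics/top0.npy')
def p1(x,y,z):return world('top',d,(x+.5)/5-.5+150,(y+.5)/5-.5+155,z)
def p2(x,y,z):return world('top',d,(x+.5)/4-.5+360,(y+.5)/4-.5+140,z)
nl,nr=p1(208,399,.15),p1(664,401,.15)
ra,rb=p1(228,247,.15),p1(652,250,.15)
print('notch',nl,nr,'mid',(nl+nr)/2,np.linalg.norm(nl-nr)); print('rail',ra,rb,(ra+rb)/2,np.linalg.norm(ra-rb))
for a in[(215,60),(668,60),(205,440),(664,446)]:print('corner',p1(*a,.15))
e=ra-rb;print('caddy yaw deg',np.degrees(np.arctan2(-e[0],e[1])))
t,b,f=p2(73,560,.006),p2(240,43,.006),p2(208,146,.0065)
u=(b-t)/np.linalg.norm(b-t);print('brush',t,b,f,np.linalg.norm(b-t),'dir deg',np.degrees(np.arctan2(u[1],u[0])),'org from tail',t+.17*u,'from joint',f-.135*u)
c=(ra+rb)/2
# depth check
print(world('top',d,238,204),world('top',d,399,210))
s=manip.state();from scipy.spatial.transform import Rotation as R
print(R.from_rotvec(s['orientation']).as_matrix().round(3))
for n,uv in[('bowl',(367,138)),('tube1',(320,162)),('tube2',(341,123)),('k1',(317,241)),('k2',(334,317))]:print(n,world('top',d,*uv,.02))
E
```

```text
notch [0.50410739 0.31410532 0.15      ] [0.50505527 0.09448705 0.15      ] mid [0.50458133 0.20429619 0.15      ] 0.21962031855195144
rail [0.57793195 0.30825874 0.15      ] [0.57824904 0.10187442 0.15      ] [0.5780905  0.20506658 0.15      ] 0.2063845667677626
corner [0.6707705  0.31943846 0.15      ]
corner [0.67269906 0.09605944 0.15      ]
corner [0.48446859 0.31451135 0.15      ]
corner [0.48352175 0.09403169 0.15      ]
caddy yaw deg 0.08802939172797553
brush [ 0.39394275 -0.15407008  0.006     ] [ 0.75422365 -0.27649506  0.006     ] [ 0.67974203 -0.25199598  0.0065    ] 0.3805130759020449 dir deg -18.76798008963398 org from tail [ 0.55490372 -0.2087653   0.006     ] from joint [ 0.55192008 -0.20856154  0.0065    ]
[0.57890205 0.2042106  0.14945907] [ 0.58347184 -0.21404217  0.01032128]
[[-0.944  0.331 -0.001]
 [ 0.331  0.944 -0.001]
 [ 0.    -0.002 -1.   ]]
bowl [ 0.78500571 -0.12622795  0.02      ]
tube1 [0.71492567 0.00521267 0.02      ]
tube2 [ 0.82807173 -0.05316913  0.02      ]
k1 [0.4959622  0.01155923 0.02      ]
k2 [ 0.29672533 -0.03515149  0.02      ]
```

```bash
for i in 1 2 3 4 5 6 7; do python3 -m jog '[[0.2,0.15,-0.31,0,0,0,0],[0.2,0.3,-0.62,0,0,0,0],[0.2,0.45,-0.94,0,0,0,0]]' | tail -1; done
python3 -m jog '[[0,0.25,-0.48,0,0,0,0.004],[0,0.48,-0.94,-0.3,0,0,0.004],[0,0.48,-0.94,-0.6,0,0,0.004],[0,0.48,-0.94,-0.9,0,0,0.004],[0,0.48,-0.94,-0.9,0,0,0.004],[0,0.48,-0.94,-0.9,0,0,0.004]]'
python3 - <<'E'
from h import *
im,d=grab('top','t1');grab('scene','s1')
cv2.imwrite('pics/t1c.png',np.hstack([cv2.resize(im[130:290,340:460],(420,560)),cv2.resize(cv2.imread('pics/s1.png')[120:300,140:290],(380,560))[:, :380]]))
E
```

```text
finger_force: 0.0
finger_force: 0.0
finger_force: 0.0
finger_force: 0.0
finger_force: 0.0
finger_force: 0.0
finger_force: 0.0
time_s: 2.8
ee_pos: [0.553, -0.2092, 0.1414]
orientation: [-0.514, -3.098, -0.001]
wrist_force: [-0.9, -0.4, 0.2]
width: 0.0426
finger_force: 0.0
```

View pics/t1c.png

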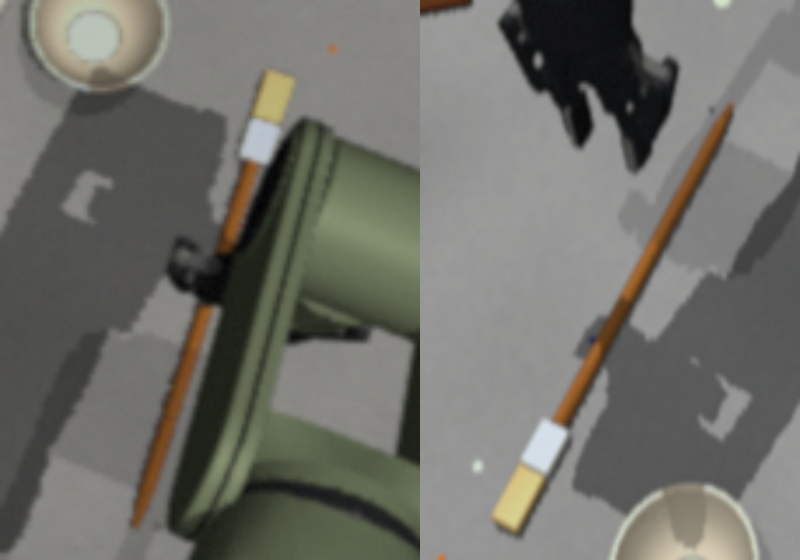

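The gripper is above the brush with the fingers on either side of it (finger at about (195,265) in the left panel), so I'll descend.

```bash
python3 -m jog '[[0,0,0,-0.3,0,0,0],[0,0,0,-0.6,0,0,0],[0,0,0,-0.9,0,0,0],[0,0,0,-0.9,0,0,0]]'
python3 -m jog '[[0,0,0,-0.15,0,0,0],[0,0,0,-0.3,0,0,0],[0,0,0,-0.4,0,0,0],[0,0,0,-0.45,0,0,0],[0,0,0,-0.45,0,0,0],[0,0,0,-0.45,0,0,0]]'
```

```text
time_s: 3.3
ee_pos: [0.5514, -0.2082, 0.0497]
orientation: [-0.512, -3.095, -0.002]
wrist_force: [-0.3, 0.3, -0.3]
width: 0.0425
finger_force: 0.0
time_s: 3.9
ee_pos: [0.5537, -0.2095, 0.0073]
orientation: [0.514, 3.098, -0.0]
wrist_force: [0.1, 0.6, -0.5]
width: 0.0428
finger_force: 0.0
```

```bash
python3 -m jog '[[-0.4,0,0,-0.02,0,0,0],[-0.7,0,0,-0.02,0,0,0],[-1,0,0,-0.02,0,0,0],[-1,0,0,-0.02,0,0,0],[-1,0,0,-0.02,0,0,0],[-1,0,0,-0.02,0,0,0],[-1,0,0,-0.02,0,0,0],[-1,0,0,-0.02,0,0,0]]'
```

```text
time_s: 4.7
ee_pos: [0.5532, -0.2094, 0.0049]
orientation: [0.514, 3.099, -0.0]
wrist_force: [-1.2, 0.7, 5.7]
width: 0.01
finger_force: 58.8
```

```bash
python3 -m jog '[[-1,0,0,0.1,0,0,0],[-1,0,0,0.25,0,0,0],[-1,0,0,0.45,0,0,0],[-1,0,0,0.7,0,0,0],[-1,0,0,1,0,0,0],[-1,0,0,1,0,0,0]]'
python3 -m jog '[[-1,0,0,0.3,0,0,0],[-1,0,0,0.6,0,0,0],[-1,0,0,0.9,0,0,0],[-1,0,0,0.9,0,0,0],[-1,0,0,0.9,0,0,0]]'
python3 - <<'E'
from h import *
im,d=grab('top','t2');im2,_=grab('scene','s2')
cv2.imwrite('pics/t2c.png',np.hstack([cv2.resize(im[110:310,320:470],(400,533)),cv2.resize(im2[90:310,110:275],(400,533))]))
E
```

```text
time_s: 5.3
ee_pos: [0.5556, -0.2103, 0.1087]
orientation: [0.513, 3.091, -0.003]
wrist_force: [1.3, -0.4, 0.2]
width: 0.0099
finger_force: 58.7
time_s: 5.8
ee_pos: [0.5527, -0.2092, 0.194]
orientation: [-0.514, -3.099, -0.0]
wrist_force: [-0.3, -0.3, -0.4]
width: 0.0099
finger_force: 58.7
```

View pics/t2c.png

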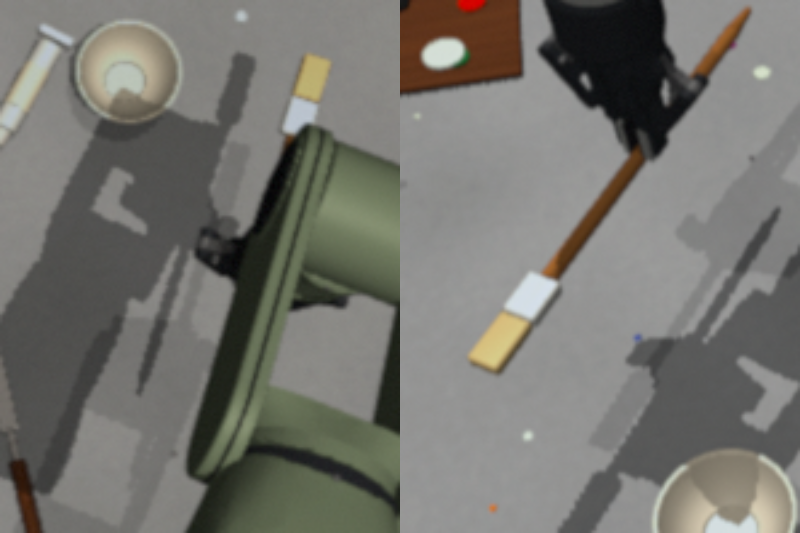

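The brush is held and lifted, with the ferrule at (530,298) and the tail at (738,22) in the right panel. I'll check its pitch with depth.

```bash
python3 - <<'E'
from h import *
d=np.load('pics/s2.npy')
for n,u,v in[('bristle',152,231),('ferr',163.6,213),('hand',183,187),('hand2',192,175),('tail0',243,107),('tail',248,101)]:
    print(n,world('scene',d,u,v).round(4), d[int(v)-1:int(v)+2,int(u)-1:int(u)+2].round(3).tolist())
print(manip.state()['ee_pos'])
E
```

```text
bristle [ 0.7355 -0.2644  0.1995] [[0.7369999885559082, 0.7390000224113464, 0.7400000095367432], [0.7379999756813049, 0.7400000095367432, 0.7379999756813049], [0.7379999756813049, 0.7379999756813049, 0.7350000143051147]]
ferr [ 0.7005 -0.2547  0.201 ] [[0.7580000162124634, 0.7590000033378601, 0.7559999823570251], [0.7580000162124634, 0.7580000162124634, 0.7570000290870667], [0.7559999823570251, 0.7570000290870667, 0.7540000081062317]]
hand [ 0.6437 -0.2366  0.1998] [[0.7929999828338623, 0.7900000214576721, 0.7940000295639038], [0.7900000214576721, 0.7919999957084656, 0.7889999747276306], [0.7879999876022339, 0.7889999747276306, 0.7889999747276306]]
hand2 [ 0.6162 -0.2273  0.1999] [[0.8050000071525574, 0.8069999814033508, 0.8069999814033508], [0.8059999942779541, 0.8069999814033508, 0.8059999942779541], [0.8019999861717224, 0.8059999942779541, 0.8050000071525574]]
tail0 [ 0.4375 -0.1672  0.2002] [[0.906000018119812, 0.9100000262260437, 0.9079999923706055], [0.9039999842643738, 0.9070000052452087, 0.0], [0.906000018119812, 0.9079999923706055, 0.9079999923706055]]
tail [ 0.42   -0.16    0.2008] [[0.9160000085830688, 0.9139999747276306, 0.9210000038146973], [0.9139999747276306, 0.9190000295639038, 0.9200000166893005], [0.9169999957084656, 0.9160000085830688, 0.9179999828338623]]
[ 0.55198198 -0.20890435  0.1924908 ]
```

```bash
python3 -m jog '[[-1,0,0,0.2,0,0,0],[-1,0,0,0.2,0,0,0]]' | head -2
for i in 1 2 3 4; do python3 -m jog '[[-1,-0.02,0.2,0,0,0,-0.03],[-1,-0.05,0.4,0,0,0,-0.06],[-1,-0.07,0.62,0,0,0,-0.09],[-1,-0.097,0.827,0,0,0,-0.1245]]' | head -2; done
python3 -m jog '[[-1,-0.02,0.2,0,0,0,-0.03],[-1,-0.05,0.4,0,0,0,-0.06],[-1,-0.07,0.62,0,0,0,-0.09],[-1,-0.097,0.827,0,0,0,-0.1245],[-1,-0.097,0.827,0,0,0,-0.1245],[-1,-0.097,0.827,0,0,0,-0.1245],[-1,-0.097,0.827,0,0,0,-0.1245]]'
python3 - <<'E'
from h import *
im,d=grab('top','t3');im2,_=grab('scene','s3');print(manip.state()['ee_pos'])
cv2.imwrite('pics/t3c.png',np.hstack([cv2.resize(im[150:270,170:350],(400,267)),cv2.resize(im2[120:285,300:547],(400,267))]) if 0 else np.vstack([cv2.resize(im[155:255,150:350],(600,300),interpolation=2),cv2.resize(im2[130:280,310:610],(600,300),interpolation=2)]))
E
```

```text
time_s: 6.1
ee_pos: [0.5536, -0.2095, 0.2147]
time_s: 6.5
ee_pos: [0.5425, -0.1256, 0.2125]
time_s: 6.9
ee_pos: [0.5328, -0.0429, 0.2126]
time_s: 7.3
ee_pos: [0.5231, 0.0397, 0.2126]
time_s: 7.7
ee_pos: [0.5134, 0.1223, 0.2126]
time_s: 8.4
ee_pos: [0.5043, 0.2034, 0.2136]
orientation: [-2.225, -2.218, 0.002]
wrist_force: [0.3, 0.0, -0.4]
width: 0.0097
finger_force: 58.8
[0.50453112 0.20336706 0.21402167]
```

View pics/t3c.png

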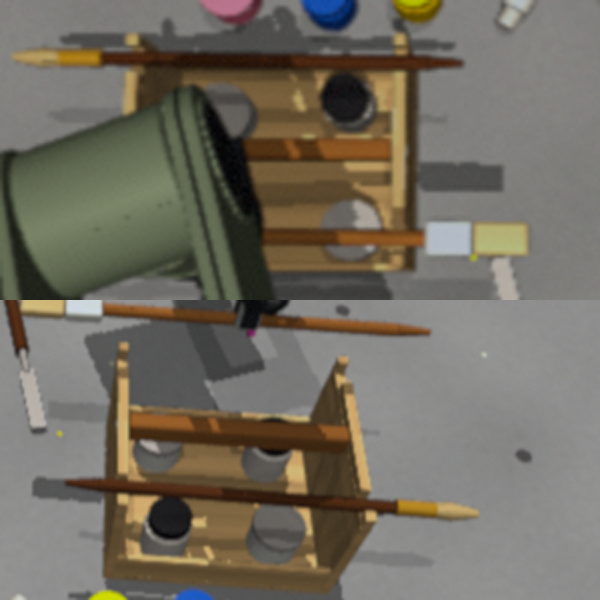

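Top panel: the handle is visible along row ~237 from columns 265 to 420. Scene panel: the tail end is at (428,331) and the ferrule joint at (103,310). I'll measure the held brush's line.

```bash
python3 - <<'E'
from h import *
for n,f,box in[('top','t3',(236,291,226,242)),('scene','s3',(362,524,130,150))]:
    d=np.load(f'pics/{f}.npy');im=cv2.imread(f'pics/{f}.png').astype(int)
    P=[]
    for u in range(box[0],box[1]):
        vs=[v for v in range(box[2],box[3]) if im[v,u,2]-im[v,u,0]>50 and d[v,u]>0 and .195<world(n,d,u,v)[2]<.24]
        if vs:
            # image centre of the handle's band -> ray at axis height
            P.append(world(n,d,u,np.mean(vs),.215))
    P=np.array(P);print(n,len(P),P[0].round(4),P[-1].round(4))
    k=np.polyfit(P[:,1],P[:,0],1);r=P[:,0]-np.polyval(k,P[:,1]);print('slope deg',np.degrees(k[0]),'x at y=.3145,.2045,.0945',np.polyval(k,[.3145,.2045,.0945]),r.std())
d=np.load('pics/s3.npy')
for u,v in[(505,142.5),(470,139),(380,134),(400,134.5)]:print(world('scene',d,u,v).round(4))
print(world('top',np.load('pics/t3.npy'),291,234,.215))
E
```

```text
top 53 [0.5021 0.189  0.215 ] [0.5036 0.0718 0.215 ]
slope deg 0.22895865381807912 x at y=.3145,.2045,.0945 [0.50465975 0.50422018 0.50378061] 0.0007574458492355068
scene 148 [0.5028 0.0724 0.215 ] [0.504  0.3728 0.215 ]
slope deg 0.1026993179560683 x at y=.3145,.2045,.0945 [0.50316013 0.50296297 0.5027658 ] 0.0007537738742587057
[0.5047 0.3375 0.2205]
[0.5028 0.2729 0.2214]
[0.5065 0.1055 0.2222]
[0.5029 0.143  0.2208]
[0.50360249 0.06955796 0.215     ]
```

The brush is aligned to within 1 mm, so I'll lower it.

```bash
python3 -m jog '[[-1,0.005,0,-0.15,0,0,0],[-1,0.005,0,-0.3,0,0,0],[-1,0.005,0,-0.45,0,0,0],[-1,0.005,0,-0.55,0,0,0],[-1,0.005,0,-0.6,0,0,0],[-1,0.005,0,-0.65,0,0,0],[-1,0.005,0,-0.68,0,0,0],[-1,0.005,0,-0.68,0,0,0],[-1,0.005,0,-0.68,0,0,0]]'
python3 -m jog '[[-1,0,0,-0.015,0,0,0],[-1,0,0,-0.03,0,0,0],[-1,0,0,-0.03,0,0,0],[-1,0,0,-0.03,0,0,0]]'
```

```text
time_s: 9.4
ee_pos: [0.5053, 0.2043, 0.1467]
orientation: [2.224, 2.218, 0.001]
wrist_force: [-0.8, 0.2, -0.4]
width: 0.0099
finger_force: 58.8
time_s: 9.8
ee_pos: [0.505, 0.2042, 0.1433]
orientation: [2.225, 2.218, -0.0]
wrist_force: [-0.1, -0.8, -0.5]
width: 0.0104
finger_force: 58.8
```

```bash
python3 -m jog '[[-1,0,0,-0.01,0,0,0],[-1,0,0,-0.02,0,0,0],[-1,0,0,-0.02,0,0,0],[-1,0,0,-0.02,0,0,0]]'
python3 - <<'E'
from h import *
im,d=grab('top','t4');im2,d2=grab('scene','s4')
cv2.imwrite('pics/t4c.png',np.vstack([cv2.resize(im[155:255,150:350],(600,300),interpolation=2),cv2.resize(im2[130:280,310:610],(600,300),interpolation=2)]))
E
```

```text
time_s: 10.2
ee_pos: [0.505, 0.2042, 0.1413]
orientation: [2.225, 2.218, -0.0]
wrist_force: [-0.1, -0.9, -0.8]
width: 0.0098
finger_force: 58.8
```

View pics/t4c.png

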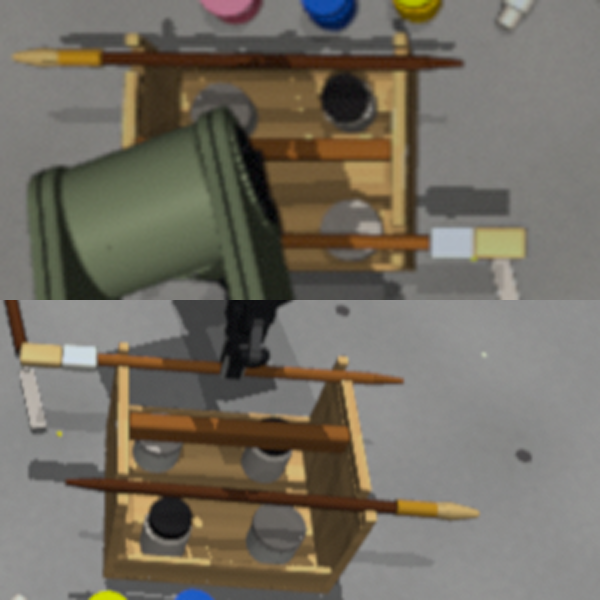

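The brush now sits inside both notches: row ~240 in the top panel, through the end boards at (122,358) and (345,373) in the scene panel. No contact force yet, so I'll ease it down.

```bash
python3 -m jog '[[-1,0,0,-0.005,0,0,0],[-1,0,0,-0.01,0,0,0],[-1,0,0,-0.01,0,0,0]]' | sed -n '2p;4p'
python3 -m jog '[[-1,0,0,-0.005,0,0,0],[-1,0,0,-0.01,0,0,0],[-1,0,0,-0.01,0,0,0]]'| sed -n '2p;4p'
```

```text
ee_pos: [0.5051, 0.2043, 0.1408]
wrist_force: [-0.8, 0.2, 2.6]
ee_pos: [0.5052, 0.2043, 0.1407]
wrist_force: [-1.9, -0.5, 9.4]
```

Contact made. Next: unload, open, rise.

```bash
python3 -m jog '[[-1,0,0,0.008,0,0,0],[-1,0,0,0.008,0,0,0],[-0.7,0,0,0.008,0,0,0],[-0.5,0,0,0.008,0,0,0],[-0.3,0,0,0.008,0,0,0],[-0.1,0,0,0.008,0,0,0],[0,0,0,0.008,0,0,0],[0,0,0,0.008,0,0,0],[0,0,0,0.008,0,0,0]]'
python3 -m jog '[[0,0,0,0.1,0,0,0],[0,0,0,0.25,0,0,0],[0,0,0,0.45,0,0,0],[0,0,0,0.7,0,0,0],[0,0,0,0.95,0,0,0],[0,0,0,0.95,0,0,0]]'
python3 - <<'E'
from h import *
im,d=grab('top','t5');im2,d2=grab('scene','s5')
cv2.imwrite('pics/t5c.png',np.vstack([cv2.resize(im[155:255,150:350],(600,300),interpolation=2),cv2.resize(im2[130:280,310:610],(600,300),interpolation=2)]))
E
```

```text
time_s: 11.8
ee_pos: [0.505, 0.2042, 0.14]
orientation: [2.225, 2.218, -0.0]
wrist_force: [0.8, -0.0, -0.4]
width: 0.0425
finger_force: 0.0
time_s: 12.4
ee_pos: [0.507, 0.205, 0.2396]
orientation: [2.222, 2.216, 0.013]
wrist_force: [-0.7, -0.2, 0.1]
width: 0.0427
finger_force: 0.0
```

View pics/t5c.png

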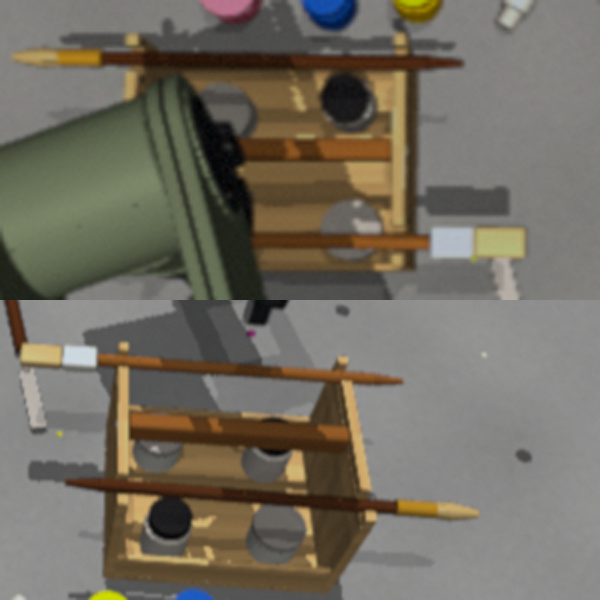

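The brush rests in both notches and is released. Next, the rail.

```bash
python3 -m jog '[[0,0.2,0,0,0,0,0],[0,0.45,0,0,0,0,0.0015],[0,0.73,0.01,0,0,0,0.0015],[0,0.73,0.01,-0.2,0,0,0.0015],[0,0.73,0.01,-0.45,0,0,0.0015],[0,0.73,0.01,-0.7,0,0,0.0015],[0,0.73,0.01,-0.7,0,0,0.0015],[0,0.73,0.01,-0.7,0,0,0.0015]]'
```

```text
time_s: 13.3
ee_pos: [0.5776, 0.2051, 0.1644]
orientation: [-2.221, -2.221, 0.003]
wrist_force: [-0.5, 0.2, 0.6]
width: 0.0429
finger_force: 0.0
```

```bash
python3 -m jog '[[0,0,0,-0.1,0,0,0],[0,0,0,-0.25,0,0,0],[0,0,0,-0.4,0,0,0],[0,0,0,-0.49,0,0,0],[0,0,0,-0.49,0,0,0],[0,0,0,-0.49,0,0,0]]'
python3 -m jog '[[-0.2,0,0,0,0,0,0],[-0.35,0,0,0,0,0,0],[-0.45,0,0,0,0,0,0],[-0.55,0,0,0,0,0,0],[-0.65,0,0,0,0,0,0],[-0.8,0,0,0,0,0,0],[-1,0,0,0,0,0,0],[-1,0,0,0,0,0,0],[-1,0,0,0,0,0,0],[-1,0,0,0,0,0,0],[-1,0,0,0,0,0,0]]'
```

```text
time_s: 13.9
ee_pos: [0.5785, 0.2054, 0.1168]
orientation: [2.221, 2.221, 0.002]
wrist_force: [-0.2, 0.4, 0.5]
width: 0.0424
finger_force: 0.0
time_s: 15.0
ee_pos: [0.5792, 0.2053, 0.1169]
orientation: [2.22, 2.22, 0.004]
wrist_force: [4.6, -0.5, 2.8]
width: 0.0175
finger_force: 59.2
```

Solid grip; a slow lift of 30 mm first to check.

```bash
python3 -m jog '[[-1,0,0,0.01,0,0,0],[-1,0,0,0.03,0,0,0],[-1,0,0,0.06,0,0,0],[-1,0,0,0.1,0,0,0],[-1,0,0,0.14,0,0,0],[-1,0,0,0.18,0,0,0],[-1,0,0,0.22,0,0,0],[-1,0,0,0.26,0,0,0],[-1,0,0,0.28,0,0,0],[-1,0,0,0.3,0,0,0],[-1,0,0,0.3,0,0,0],[-1,0,0,0.3,0,0,0]]'
python3 - <<'E'
from h import *
im2,d2=grab('scene','s6'); s=manip.state();print(s['moment'],s['wrist_force'])
E
```

```text
time_s: 16.2
ee_pos: [0.5779, 0.2052, 0.146]
orientation: [-2.221, -2.221, 0.0]
wrist_force: [-0.9, -0.3, -7.8]
width: 0.0171
finger_force: 58.6
[ 0.05433834 -0.02487691 -0.03640453] [-0.24330146  0.27175351 -9.12683098]
```

```bash
python3 -m jog '[[-1,0,0,0.01,0,0,0],[-1,0,0,0.03,0,0,0],[-1,0,0,0.07,0,0,0],[-1,0,0,0.12,0,0,0],[-1,0,0,0.18,0,0,0],[-1,0,0,0.25,0,0,0],[-1,0,0,0.32,0,0,0],[-1,0,0,0.39,0,0,0],[-1,0,0,0.46,0,0,0],[-1,0,0,0.53,0,0,0],[-1,0,0,0.59,0,0,0],[-1,0,0,0.64,0,0,0],[-1,0,0,0.68,0,0,0],[-1,0,0,0.7,0,0,0],[-1,0,0,0.71,0,0,0],[-1,0,0,0.71,0,0,0],[-1,0,0,0.71,0,0,0],[-1,0,0,0.71,0,0,0],[-1,0,0,0.71,0,0,0],[-1,0,0,0.71,0,0,0]]'
python3 - <<'E'
from h import *
im2,d2=grab('scene','s7'); s=manip.state();print(s['moment'],s['wrist_force'],s['dq'].round(3))
cv2.imwrite('pics/s7c.png',cv2.resize(im2[80:340,290:640],(700,520)))
E
```

```text
time_s: 18.25
ee_pos: [0.578, 0.2052, 0.217]
orientation: [-2.221, -2.221, 0.0]
wrist_force: [-0.0, 0.3, -8.5]
width: 0.0172
finger_force: 58.7
[ 0.02272591 -0.01964237  0.03024435] [ 1.34060183e-03  6.87962854e-02 -8.41159588e+00] [-0.001 -0.    -0.002  0.001 -0.001  0.001]
```

View pics/s7c.png

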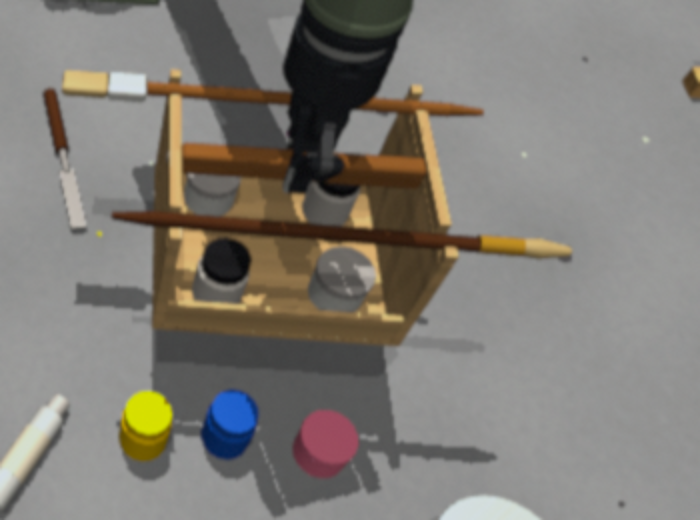

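The caddy is up about 100 mm and level. Both brushes are in their notches (flat brush on row ~95, round brush on row ~230), and all four containers are aboard. I'll hand it in.

```bash
python3 -c "
from plant import ticket; print(ticket.job_done())"
```

```text
the job is handed in; nothing more can be done
None
```

The flat brush lies across the free notches, and the arm is holding the caddy by its rail, level and steady about 10 cm above the table with everything aboard; I handed the job in at about 18 s on the robot's clock.

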